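# Reset a stirrer's click dial and set it five clicks up

## Robot

A 6-joint arm with a two-finger parallel gripper is mounted at the origin on the work surface. World frame = base frame: x ahead of the robot, y to its left, z up, the work surface at z = 0. Lengths are in mm, angles in rad, forces in N, time in s.
With the tool pointing down it reaches from about 300 to 775 mm from the base axis. Payload 14.6 kg.
Tool frame: the origin (TCP) lies at the very end of the fingers, on their centre line; the grasp point (between the pads) lies 19 mm behind it; z points along the fingers, y is the line along which they close (so a half turn about z gives the same grasp; the last joint's range is limited). The gripper opens to 94 mm and grips with 3 to 60 N. Pads are 16 mm wide; open, the fingers measure 119 mm over their backs; the gripper's body (75 mm by 177 mm) begins 78 mm behind the grasp point.
Start: joints at [-1.251, 0.3, 1.521, -0, 1.321, -0.067], TCP at [207.467, -509.359, 205.446] pointing down, gripper open.
Joint ranges: [-3.03, 3.03], [-0.79, 2.21], [0.23, 2.52], [-1.04, 4.18], [0, 3.07], [-2.55, 2.55]. Speed limits (rad/s): [2.22, 2.22, 2.57, 3.14, 3.14, 3.14].

## Interface

Orientations are given as [roll, pitch, yaw] about the fixed x, y, z axes, in that order (R = Rz(yaw) Ry(pitch) Rx(roll)).
In Python, from cell import read_state, viewer, manip, models gives the robot as it stands.
- The arm moves only by the tool carry_out, never from a script. Its argument "deltas" is a list of rows, each an object with "dp": the shift along the tool's x, y, z in mm, a list of three; "roll": the turn about the tool's z in degrees; "gripper": the opening, from -1 (shut) to 1 (fully open), so that 0 is half open. In form: [{"dp": [tx, ty, tz], "roll": roll, "gripper": gripper}, ...]. A call has 1 to 12 rows; each row is the pose to reach, as a shift and turn from the pose commanded when the call began, along the tool's axes at that moment; what a row does not reach only later rows make up. A row lasts 1/12 s, in which the tool goes at most 41.7 mm and 7.16 degrees, less where a joint would pass 70% of its speed; a pose out of reach is approached as far as the arm can. A call with a gripper value outside its range is refused whole. The fingers move at their own pace and stop on an object; "newtons" is the grip in N (left out, the last holds). Time passes only in rows, so rows that repeat a pose let the fingers close. It gives the time, the measured TCP pose, the force, the opening and the grip force at its end, in the units of the state.
- read_state(): the state, without advancing time (a new reading comes with each control period).
- viewer.camera(name): name is "scene" or "top" or "wrist"; returns the picture (384x512x3 uint8, red, green, blue); there is no depth.
- viewer.camera_params(name): a dict with "fovy" (degrees; the focal length in pixels is half the picture's height over the tangent of half this angle, whatever the lens; pixels are square), "cx", "cy" (the principal point, pixels), "k1" (the pictures are not rectified: a ray, as slopes to the right and down, at radius r is drawn at 1 + k1 r^2 times it, then the intrinsics apply), "eye" and "attitude" of the camera in the world; the wrist camera has in their place "T_tool_cam" (4x4, takes a point from camera to tool coordinates, whose origin is the TCP and whose axes are the flange's). Camera axes: x right, y up, looking along -z (the intrinsics and any distortion apply to the point x, -y, -z); pixel columns grow to the right and rows downward; lengths in mm; the calibration is good to about 2 mm. A picture is of the moment at which its call begins: read the wrist's pose just before it. camera_params takes no time and is no camera call.
- manip.sign_off(): hands the job in; it is judged then, once.
Trained networks look in the newest picture that a camera, given by its name, has taken for a name from the list of things; names that differ only in an ending like _2 or _b are one class to them, and where a whole thing is asked for, a point or a joint stands for the part that bears it (a point fixed in the world has none). Each returns a list of dicts, best first, with "p" (0 to 1); they miss things now and then, are a little off and sometimes report something else, mostly with a low value. They report only what shows in the picture. A call takes as long as a camera call.
- models.cut_out(camera, label): "region" (384x512 bool, what is visible of it) and "box" ([left, top, right, bottom] in pixels, round what is visible of it).
The state is a dict: "clock": time; "joints": joint angles; "qd": joint speeds; "effort": joint torques, N m; "eef_pos": TCP position; "eef_rot": TCP orientation; "wrist_force": force on the tool from outside, world axes, zero at the start; "moment": the same for the moment, N m; "finger_gap": finger opening in mm; "finger_force": force on a finger pad.
Only numpy, scipy, OpenCV 4.12 (cv2) and the standard library are available. Lean on these libraries where they do the work, as an engineer would, in place of code of your own. Each camera call takes 0.05 s, during which the arm holds its last target. There are 200 camera calls.

## Task

Reset the magnetic stirrer's speed dial by turning it anticlockwise until its lug presses gently against the steel stop post. From the rest position it then springs to, turn it clockwise by exactly five clicks and never further, then, with the dial left on that fifth click, press the start key fully down and let it go. Leave the beaker, bottle and tube rack where they are.

Things in the scene. Friction and masses are not known exactly. Their poses are not given: they have to be found in the camera images.
- stirrer: white magnetic stirrer, fixed on the bench: flat housing 260 x 280 mm, top 70 mm high; round metal plate (124 mm) towards +x, dial at front left, start key at front right. Origin: centre of its underside. Within 60 mm of the dial's axis nothing but the dial's bar rises over 10 mm above the housing's top.
- dial_grip (a point): grip centre of the speed dial: a black upright bar 40 mm long, 14 mm thick, from 9 to 47 mm above the housing's top, on a round skirt 44 mm across, 10 mm high. The point is on the vertical turning axis, 34 mm above the housing's top. x runs along the bar, away from the lug; y across its 14 mm; z up. Turns with the dial.
- dial (a joint): dial angle, growing clockwise seen from above. It rests on clicks 0.419 rad (24 deg) apart, shown by tick marks: 0 is the rest next to the stop post, the fifth click 2.094. A click takes 0.05 to 0.1 N m to start, less and less up to half-way, then snaps over. Turned back past 0 the lug meets the post, at an angle not known exactly (-0.02 to -0.16); let go, it springs back to 0. It starts on click 1, 2 or 3.
- lug: small black lug at the skirt's rim, the dial's pointer: 8 mm across, 29 mm from the axis, top 10 mm above the housing's top. Origin: its middle, at the housing's top. It meets a fixed steel post of the same size, a hard stop, when the dial is turned fully anticlockwise. There it must be pressed with 1.5 N or more for 0.15 s, never over 15 N (0.4 N m on the dial).
- key_top (a point): middle of the top of the grey round start key, 26 mm across, standing 13 mm above the same housing in a thin black collar, 180 mm from the dial. Pressed straight down it travels 5 mm to a hard end against a spring of 2 to 4 N.
- key (a joint): how far the start key is pressed, 0 to 0.005 m; it springs back.
- beaker: glass beaker, 68 mm across, 70 mm tall, standing on the stirrer's round plate; leave it alone. Origin: centre of its underside.
- bottle: amber bottle, 70 mm across, 140 mm tall, on the bench beside the stirrer; leave it alone. Origin: centre of its underside.
- rack: aluminium tube rack 200 x 75 mm, 100 mm tall with its tubes, on the bench on the other side; leave it alone. Origin: centre of its underside.

How it is judged (in metres and radians):
On the way, in this order (a step that is already met when the one before it is completed fails the run):
1. the dial is turned fully back and its lug presses on the stop post with at least 1.5 N (contact force between lug and anything else above 1.5 N and value of joint dial below 0 rad), for 0.15 s.
2. the dial rests on its fifth click (value of joint dial between 1.9744 and 2.2144 rad), for 0.3 s.
3. the start key is pressed down (value of joint key above 0.004 m), for 0.05 s.
At the end, for the whole second after the job is handed in: The dial rests on its fifth click (within 0.12 rad), the start key has come back up (within 1.5 mm), and the beaker, bottle and rack stand upright within 20 mm of where they were (all of step 2 and value of joint key below 0.0015 m and distance of each of beaker, bottle, rack from where it was at the start of the episode below 0.02 m and angle between each of beaker, bottle, rack's own z axis and vertical below 0.15 rad); the robot touches nothing.
It fails at once if the lug is pressed with more than 15 N (contact force between lug and anything else above 15 N).
It fails at once if the dial is turned beyond the fifth click, past half-way to the sixth (value of joint dial above 2.30384 rad).
It fails at once if the start key is pressed while the dial is not on its fifth click (value of joint key above 0.004 m and (value of joint dial below 1.8944 rad or value of joint dial above 2.2944 rad)).
It fails at once if the beaker, bottle or rack is shoved or tipped (distance of any of beaker, bottle, rack from where it was at the start of the episode above 0.03 m or angle between any of beaker, bottle, rack's own z axis and vertical above 0.3 rad).
It also fails if it takes over 72 s, if anything falls off the work surface, if the arm or the gripper's body presses on something with over 40 N, if the wrist force passes 120 N, or if a joint passes its speed limit or range.

## Working session

There is one attempt and no reset: what is moved stays moved. The work goes in short steps, Python scripts to look and compute and a tool call to move; the robot and the scene stay as the last step left them, time stands still between calls to the robot, and variables do not carry over. Pictures are saved under pics/ and viewed, at most 10 in all, crops included, and the job is handed in when it is done.

Besides the shell and the picture viewer there is one more tool, called after "Emit:" as a command line: name --argument value ..., lists and objects as JSON in quotes. carry_out: Moves the arm, as the interface text tells. Its arguments: {"type":"object","properties":{"deltas":{"type":"array"},"newtons":{"type":"number"}},"required":["deltas"]}

```bash
mkdir -p pics
cat > h.py <<'E'
import numpy as np, cv2
from cell import read_state, viewer, manip, models
from scipy.spatial.transform import Rotation as Ro
def cam(name,st=None):
    p=viewer.camera_params(name); f=192/np.tan(np.radians(p['fovy'])/2)
    if name=='wrist':
        T=np.array(p['T_tool_cam']); R=Ro.from_euler('xyz',st['eef_rot']).as_matrix()
        return p,f,R@T[:3,:3],R@T[:3,3]+np.array(st['eef_pos'])
    a=np.array(p['attitude'],float)
    A=a if a.shape==(3,3) else Ro.from_euler('xyz',a).as_matrix()
    return p,f,A,np.array(p['eye'],float)
def pix2w(name,uv,z,st=None):
    p,f,A,e=cam(name,st)
    K=np.array([[f,0,p['cx']],[0,f,p['cy']],[0,0,1]])
    q=cv2.undistortPoints(np.array(uv,float).reshape(-1,1,2),K,np.array([p['k1'],0,0,0.])).reshape(-1,2)
    d=np.c_[q[:,0],-q[:,1],-np.ones(len(q))]@A.T
    return e+d*((z-e[2])/d[:,2])[:,None]
def w2pix(name,P,st=None):
    p,f,A,e=cam(name,st)
    c=(np.array(P,float).reshape(-1,3)-e)@A; s=np.c_[c[:,0],-c[:,1]]/-c[:,2:]
    return f*s*(1+p['k1']*(s**2).sum(1))[:,None]+[p['cx'],p['cy']]
def save(img,n,s=1): cv2.imwrite('pics/'+n,cv2.resize(img[...,::-1],None,fx=s,fy=s,interpolation=cv2.INTER_CUBIC))
E
python3 - <<'E'
from h import *
print(read_state())
for c in ('scene','top','wrist'): print(c,viewer.camera_params(c))
im=viewer.camera('top'); save(im,'top0.png',1.5)
for l in ('stirrer','dial_grip','lug','key_top','beaker','bottle','rack'):
    for r in models.cut_out('top',l)[:2]:
        m=r['region']; v,u=np.nonzero(m); print(l,round(r['p'],2),r['box'],u.mean().round(1),v.mean().round(1),m.sum())
E
```

```text
{'clock': 0.0, 'joints': array([-1.25058205e+00,  3.00451031e-01,  1.52159612e+00,  1.18180071e-05,
        1.32069197e+00, -6.66301475e-02]), 'qd': array([ 0.00021463,  0.00105895,  0.00037058, -0.00067363,  0.00015387,
        0.00028762]), 'effort': array([-1.23394613e-03, -5.31811130e+01, -3.52735198e+01,  7.07580778e-02,
        2.44371418e-02, -1.32050814e-04]), 'eef_pos': array([ 207.39798713, -509.10968474,  204.89097586]), 'eef_rot': array([-3.14044949e+00, -8.77541354e-05,  3.86841444e-01]), 'wrist_force': array([-0.32794556, -0.31865   ,  0.13800958]), 'moment': array([ 0.03823226, -0.00698714,  0.017023  ]), 'finger_force': 0.0, 'finger_gap': 93.91835958523718}
scene {'fovy': 42.87923836509217, 'cx': 250.79045818438172, 'cy': 195.22530658253996, 'k1': -0.1812082920728233, 'eye': array([1232.96968861, -118.33684244, 1180.07882328]), 'attitude': array([ 0.54235754, -0.01129246,  1.44040184])}
top {'fovy': 53.46926869547054, 'cx': 260.3250550382783, 'cy': 188.3833247367795, 'k1': -0.03765457004292478, 'eye': array([ 490.47380111,    7.53416137, 1219.10303344]), 'attitude': a
[... 333 characters left out ...]
967e-01],
       [ 1.92145929e-04,  2.64273491e-01, -9.64447762e-01,
        -1.78449374e+02],
       [ 0.00000000e+00,  0.00000000e+00,  0.00000000e+00,
         1.00000000e+00]])}
stirrer 0.85 [188.3, 152.2, 284.2, 243.1] 234.7 200.2 7367
stirrer 0.59 [380.7, 161.7, 422.2, 231.2] 401.5 197.0 2043
dial_grip 0.76 [206.4, 217.1, 218.7, 229.4] 210.5 223.7 171
dial_grip 0.18 [218.5, 163.0, 238.2, 187.4] 229.2 175.3 409
key_top 0.62 [264.8, 214.4, 276.9, 220.5] 271.2 218.7 33
beaker 0.62 [219.0, 163.7, 242.1, 185.2] 229.2 175.6 450
bottle 0.8 [105.0, 190.3, 135.9, 215.1] 120.3 203.0 553
rack 0.57 [378.4, 163.3, 423.1, 231.6] 401.5 197.3 1988
rack 0.26 [218.9, 165.0, 240.8, 186.3] 229.3 175.7 457
```

View picture.

View pics/top0.png

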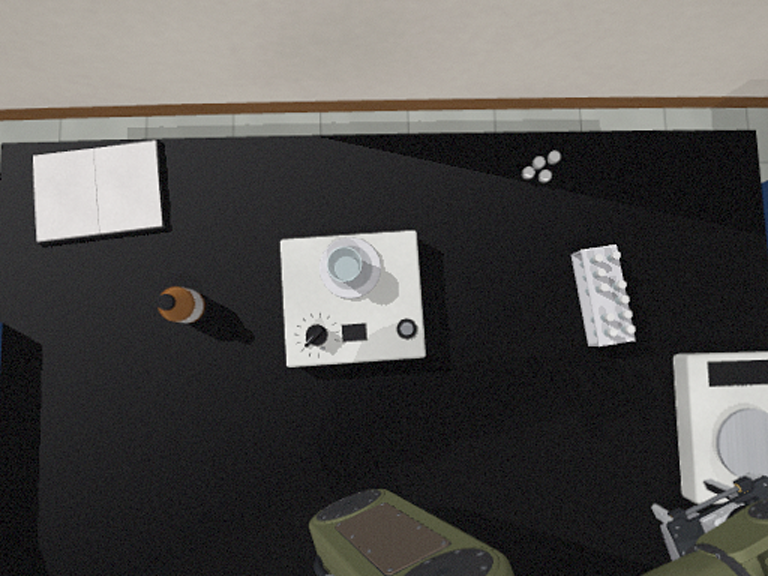

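Run:
```python
from h import *
print('dial',pix2w('top',[[212.5,223.3]],100),'key',pix2w('top',[[271,218.]],83),'beaker',pix2w('top',[[229.2,175.5]],105),'bottle',pix2w('top',[[120,203]],70),'stir',pix2w('top',[[234.7,200]],65),'rack',pix2w('top',[[401.5,197]],70))
c=pix2w('top',[[188,160],[280,152],[284,235],[195,243]],70); print(c)
```

```text
dial [[506.65890597 131.17543969 100.        ]] key [[518.7153906  -40.88815161  83.        ]] beaker [[645.80152633  80.01803301 105.        ]] bottle [[574.04286563 413.23491651  70.        ]] stir [[576.07459127  67.04382996  65.        ]] rack [[ 573.55840079 -442.14750552   70.        ]]
[[701.08336138 207.2738941   70.        ]
 [720.08518752 -74.25245142  70.        ]
 [467.30742221 -79.12372262  70.        ]
 [449.61509852 187.35579236  70.        ]]
```

Emit:
carry_out --deltas '[{"dp": [519, -480, 0], "roll": -108, "gripper": 1}, {"dp": [519, -480, 0], "roll": -108, "gripper": 1}, {"dp": [519, -480, 0], "roll": -108, "gripper": 1}, {"dp": [519, -480, 0], "roll": -108, "gripper": 1}, {"dp": [519, -480, 0], "roll": -108, "gripper": 1}, {"dp": [519, -480, 0], "roll": -108, "gripper": 1}, {"dp": [519, -480, 0], "roll": -108, "gripper": 1}, {"dp": [519, -480, 0], "roll": -108, "gripper": 1}, {"dp": [519, -480, 0], "roll": -108, "gripper": 1}, {"dp": [519, -480, 0], "roll": -108, "gripper": 1}, {"dp": [519, -480, 0], "roll": -108, "gripper": 1}, {"dp": [519, -480, 0], "roll": -108, "gripper": 1}]'

```text
clock: 1.4
eef_pos: [419.8, -54.4, 205.8]
eef_rot: [3.141, 0.0, 1.893]
wrist_force: [0.4, -1.0, 0.2]
finger_gap: 93.9
finger_force: 0.0
```

Emit:
carry_out --deltas '[{"dp": [149, 141, 0], "roll": -22, "gripper": 1}, {"dp": [149, 141, 0], "roll": -22, "gripper": 1}, {"dp": [149, 141, 0], "roll": -22, "gripper": 1}, {"dp": [149, 141, 0], "roll": -22, "gripper": 1}, {"dp": [149, 141, 0], "roll": -22, "gripper": 1}, {"dp": [149, 141, 0], "roll": -22, "gripper": 1}]'

```text
clock: 1.9
eef_pos: [508.3, 133.8, 204.9]
eef_rot: [3.141, -0.001, 2.275]
wrist_force: [-0.6, 0.2, -0.4]
finger_gap: 94.2
finger_force: 0.0
```

Run:
```python
from h import *
st=read_state(); print(st['eef_pos'],st['eef_rot'])
im=viewer.camera('wrist'); save(im,'w1.png',1.5)
for l,z in (('dial_grip',100),('lug',80),('dial',90)):
    for r in models.cut_out('wrist',l)[:2]:
        m=r['region']; v,u=np.nonzero(m); print(l,round(r['p'],2),r['box'],u.mean().round(1),v.mean().round(1),m.sum(),pix2w('wrist',[[u.mean(),v.mean()]],z,st))
```

```text
[508.32699976 133.79154295 204.89859427] [ 3.14121205e+00 -7.26351450e-04  2.27478337e+00]
dial_grip 0.67 [244.0, 150.9, 280.2, 204.5] 261.0 177.7 1330 [[503.50978435 142.49934611 100.        ]]
lug 0.59 [254.2, 149.1, 263.5, 156.8] 258.8 152.5 40 [[486.73879085 158.73745939  80.        ]]
dial 0.8 [241.1, 145.6, 281.0, 208.3] 260.8 177.2 1427 [[504.61254483 141.05612243  90.        ]]
```

View pics/w1.png

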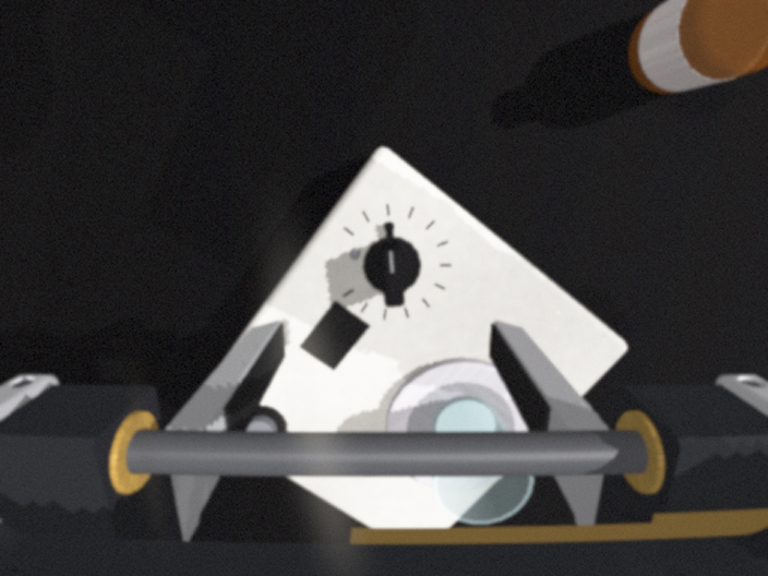

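Run:
```python
from h import *
st=read_state(); im=viewer.camera('wrist')
p=lambda uv,z: pix2w('wrist',np.array(uv)/1.5,z,st)[:,:2].round(1)
C=p([[392,265]],80)[0]; L=p([[388.5,228]],80)[0]; S=p([[355,254]],80)[0]
print('C',C,'L',L,'S',S)
for n,q in(('L',L),('S',S)): d=q-C; print(n,np.hypot(*d),np.degrees(np.arctan2(d[1],d[0])))
# ticks
t=np.array([[388,210],[411,212],[432,225],[443,244],[446,265],[439,287],[425,302],[406,313],[385,314],[364,309],[348,231],[366,216],[348,294]])
w=p(t,70); A=np.c_[2*w,np.ones(len(w))]; s=np.linalg.lstsq(A,(w**2).sum(1),rcond=None)[0]; print('tickC',s[:2],np.sqrt(s[2]+s[:2]@s[:2]))
d=w-s[:2]; print(np.sort(np.degrees(np.arctan2(d[:,1],d[:,0]))%360).round(1))
b=p([[390,252],[393,272]],117);print('bar white line',b,np.degrees(np.arctan2(*(b[1]-b[0])[::-1])))
save(im[130:230,200:320],'w1c.png',6)
```

```text
C [504.8 134.4] L [485.2 153.7] S [478.7 123.3]
L 27.50727176584403 135.44186100494832
S 28.362298919516405 -156.96056402009648
tickC [505.50171645 133.29751457] 41.326389183242085
[ 13.4  38.8  61.5  84.7 110.1 134.  157.9 182.6 255.6 279.5 303.  326.2
 350.6]
bar white line [[492.4 146.4]
 [502.4 137.6]] -41.347777219693704
```

View pics/w1c.png

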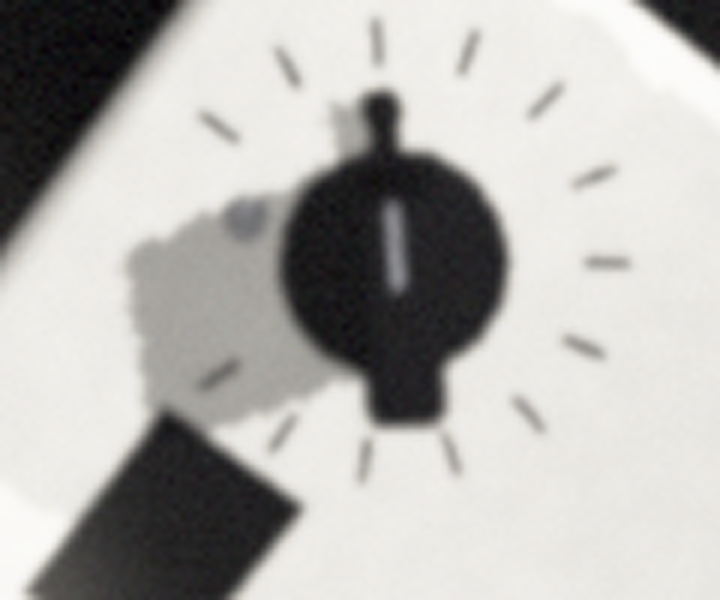

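Emit:
carry_out --deltas '[{"dp": [2, -2, 35], "roll": -3.7, "gripper": 1}, {"dp": [2, -2, 65], "roll": -3.7, "gripper": 1}, {"dp": [2, -2, 65], "roll": -3.7, "gripper": 1}, {"dp": [2, -2, 65], "roll": -3.7, "gripper": 1}]'

```text
clock: 2.48
eef_pos: [503.9, 128.3, 140.6]
eef_rot: [-3.14, -0.001, 2.334]
wrist_force: [1.7, -0.9, 0.1]
finger_gap: 94.2
finger_force: 0.0
```

Run:
```python
from h import *
st=read_state(); print(st['eef_pos'],st['eef_rot'])
im=viewer.camera('wrist'); save(im[120:320,130:390],'w2.png',3)
R=Ro.from_euler('xyz',st['eef_rot']).as_matrix()
for l,z in (('dial_grip',117),('lug',80)):
    for r in models.cut_out('wrist',l)[:2]:
        m=r['region']; v,u=np.nonzero(m); print(l,round(r['p'],2),r['box'],u.mean().round(1),v.mean().round(1),m.sum(),pix2w('wrist',[[u.mean(),v.mean()]],z,st))
```

```text
[503.86993069 128.30025961 140.57970678] [-3.14011405e+00 -9.45749569e-04  2.33359434e+00]
dial_grip 0.42 [293.9, 318.3, 366.2, 354.1] 326.2 334.4 2162 [[624.36023455  87.47229569 117.        ]]
```

View pics/w2.png

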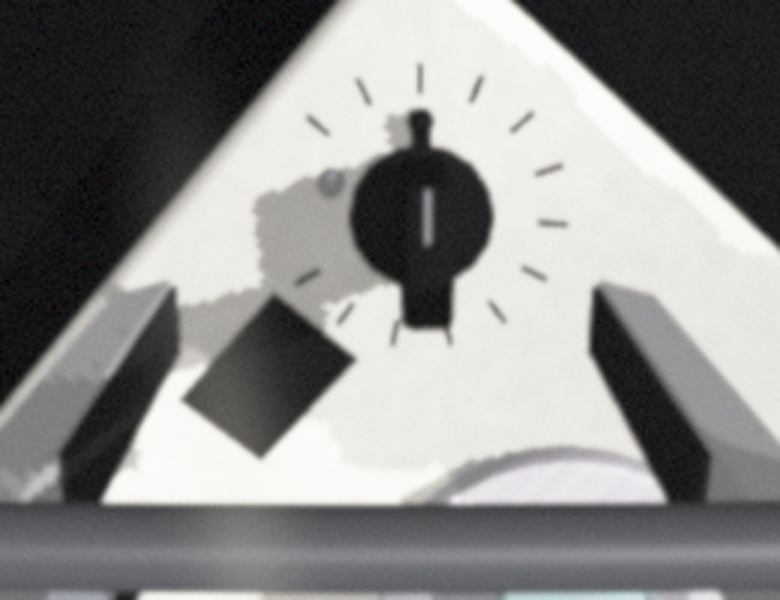

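Run:
```python
from h import *
st=read_state(); print(st['clock'],st['eef_pos'],st['eef_rot'])
R=Ro.from_euler('xyz',st['eef_rot']).as_matrix()
p=lambda uv,z: pix2w('wrist',np.array(uv)/3+[130,120],z,st)[:,:2].round(1)
C=p([[421,216]],80)[0]; L=p([[420,122]],80)[0]; S=p([[331,181]],80)[0]
print('C',C,'L',L,'S',S)
for n,q in(('L',L),('S',S)): d=q-C; print(n,np.hypot(*d),np.degrees(np.arctan2(d[1],d[0])))
t=np.array([[420,78],[476,89],[522,122],[549,169],[553,223],[534,272],[497,311],[450,335],[395,333],[345,313],[308,277],[318,125],[363,91]])
w=p(t,70); s=np.linalg.lstsq(np.c_[2*w,np.ones(len(w))],(w**2).sum(1),rcond=None)[0]; print('tickC',s[:2],np.sqrt(s[2]+s[:2]@s[:2]))
d=w-s[:2]; print(np.sort(np.degrees(np.arctan2(d[:,1],d[:,0]))%360).round(1))
b=p([[427,187],[427,246],[427,327]],117);print('bar',b)
for c in (C,s[:2]): print('tool-axis offset',R.T@(np.r_[c,85]-st['eef_pos']))
```

```text
2.6333 [505.20549319 129.0023156  142.60378736] [3.13903284e+00 1.66294357e-03 2.33445104e+00]
C [507.8 140.6] L [487.8 160.6] S [481.2 130. ]
L 28.284271247461902 135.0
S 28.634245231889754 -158.272904064082
tickC [509.32066588 139.58770987] 41.39582551747732
[ 15.3  39.   63.2  87.  110.9 134.7 158.8 182.5 254.8 278.4 302.9 327.3
 350.8]
bar [[494.8 153.6]
 [505.7 142.6]
 [521.3 126.7]]
tool-axis offset [ 6.67867274  9.74715091 57.6179004 ]
tool-axis offset [ 4.89584384 10.14547398 57.62188479]
```

Emit:
carry_out --deltas '[{"dp": [5.5, 10, 0], "roll": 0, "gripper": 1}, {"dp": [5.5, 10, 0], "roll": 0, "gripper": 1}, {"dp": [5.5, 10, 0], "roll": 0, "gripper": 1}, {"dp": [5.5, 10, 0], "roll": 0, "gripper": 1}, {"dp": [5.5, 10, 0], "roll": 0, "gripper": 1}, {"dp": [5.5, 10, 0], "roll": 0, "gripper": 1}, {"dp": [5.5, 10, 0], "roll": 0, "gripper": 1}, {"dp": [5.5, 10, 0], "roll": 0, "gripper": 1}]'

```text
clock: 3.3
eef_pos: [507.7, 140.0, 140.4]
eef_rot: [-3.142, -0.0, 2.335]
wrist_force: [0.2, 0.1, -0.7]
finger_gap: 93.9
finger_force: 0.0
```

Run:
```python
from h import *
for i in range(3):
    st=read_state(); print(st['eef_pos'],st['eef_rot']); im=viewer.camera('wrist')
save(im[120:320,130:390],'w3.png',3)
g=im[120:320,130:390].mean(2)
# white line on bar, and skirt extents
for r in range(55,100,5): print(r, ''.join('%4d'%x for x in g[r,105:165:2]))
```

```text
[507.65666668 140.00466968 140.44168463] [-3.14155800e+00 -3.31911089e-05  2.33516451e+00]
[507.65877344 140.02415459 140.43325276] [-3.14154253e+00 -4.58169551e-05  2.33522238e+00]
[507.65410469 140.04479607 140.4591924 ] [-3.14156938e+00 -3.03554941e-05  2.33526585e+00]
55  236 237 238 238 237 234 220 150 129 100  47  38  39 105 164 190 215 234 239 239 240 240 239 240 239 239 239 240 238 238
60  234 223 198 145  88  45  32  33  28  14  23  24  28  25  22  38  42  41  65 137 211 237 238 239 238 239 237 236 238 237
65  164 140  61  28  25  25  22  24  18  23  24  23  25  17  22  32  37  41  36  35  42 130 227 239 239 239 238 237 237 237
70  115  32  25  31  30  24  24  21  28  33  41  84  60  35  32  32  33  39  37  35  37  39  72 211 236 235 236 238 237 237
75   77  28  27  23  21  29  25  26  25  33  49 151 114  37  31  36  34  33  36  34  34  37  36 138 231 237 238 238 238 239
80   59  22  25  18  19  25  21  23  23  27  50 150 114  38  35  39  31  33  35  32  32  32  33 112 225 236 237 236 237 236
85  110  34  20  21  23  24  25  23  25  32  47 150 119  42  30  36  33  29  34  35  34  36  52 189 233 235 236 234 234 235
90  161 123  44  20  28  25  29  19  28  29  35  46  43  35  35  32  40  30  35  31  35  78 193 234 234 234 234 234 233 234
95  165 164 157 111  54  25  24  19  27  36  36  35  33  34  34  36  37  32  45  99 181 232 235 235 233 234 234 234 216 151
```

View pics/w3.png

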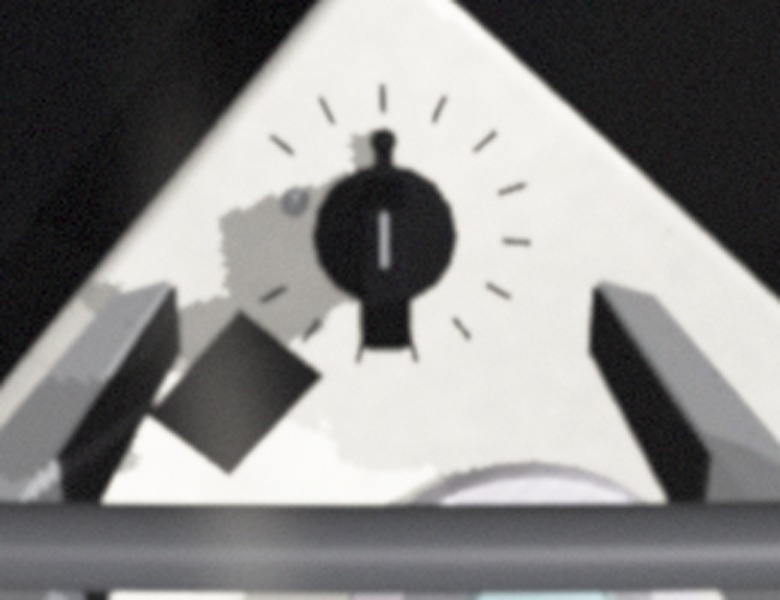

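Run:
```python
from h import *
st=read_state(); R=Ro.from_euler('xyz',st['eef_rot']).as_matrix()
f=lambda uv,z:(pix2w('wrist',np.array([uv])/3+[130,120],z,st)-st['eef_pos'])@R
print('skirt',f([385,236],80),'lug',f([383,138],79),'post',f([295,200],79),'bartop',f([384,210],117),f([384,268],117),f([386,347],117))
t=np.array([[282,145],[326,109],[382,97],[438,109],[485,142],[512,189],[516,242],[498,291],[461,328],[415,353],[361,353],[313,330],[273,294]])
w=pix2w('wrist',t/3+[130,120],70,st)[:,:2]; s=np.linalg.lstsq(np.c_[2*w,np.ones(len(w))],(w**2).sum(1),rcond=None)[0]
d=w-s[:2]; print(s[:2],(np.r_[s[:2],85]-st['eef_pos'])@R,np.sort(np.degrees(np.arctan2(d[:,1],d[:,0]))%360).round(1), np.degrees(st['eef_rot'][2]))
```

```text
skirt [[ 1.11548013 -0.94347539 60.46079903]] lug [[30.4357639  -1.54602784 61.46208873]] post [[ 11.89203469 -27.44595604  61.46168205]] bartop [[19.62649923 -1.28355394 23.4616126 ]] [[ 4.35788832 -1.27385968 23.46094572]] [[-17.44715253  -0.73916397  23.45998523]]
[507.13650009 139.01085474] [-0.39179303 -1.09798285 55.46073561] [ 14.8  38.7  62.8  86.6 111.1 134.8 158.5 182.6 254.5 279.3 303.5 327.3
 350.8] 133.8019697040906
```

Run:
```python
from h import *
st=read_state(); R=Ro.from_euler('xyz',st['eef_rot']).as_matrix()
p,f,A,e=cam('wrist',st); print(st['eef_pos'],st['eef_rot'],p['T_tool_cam'],f,p['cx'])
print((e-st['eef_pos'])@R, R.T@A)
P=pix2w('wrist',[[258,190]],117,st); print(P,(P-st['eef_pos'])@R, w2pix('wrist',P,st))
```

```text
[507.66006695 140.05246413 140.46073557] [-3.14157709e+00 -4.36669532e-05  2.33528492e+00] [[ 2.87079009e-04  9.64675240e-01  2.63441831e-01  7.69196721e+01]
 [ 9.99999881e-01 -3.80539407e-04  3.03740558e-04 -1.49384113e+00]
 [ 3.93260994e-04  2.63441713e-01 -9.64675235e-01 -1.78448831e+02]
 [ 0.00000000e+00  0.00000000e+00  0.00000000e+00  1.00000000e+00]] 281.59703141322456 257.63337503393456
[  76.91967211   -1.49384113 -178.44883103] [[ 2.87079009e-04  9.64675240e-01  2.63441831e-01]
 [ 9.99999881e-01 -3.80539407e-04  3.03740558e-04]
 [ 3.93260994e-04  2.63441713e-01 -9.64675235e-01]]
[[493.14787224 153.32967542 117.        ]] [[19.62649923 -1.28355394 23.4616126 ]] [[258. 190.]]
```

Emit:
carry_out --deltas '[{"dp": [0.4, 0, 30], "roll": 0, "gripper": 1}, {"dp": [0.4, 0, 54], "roll": 0, "gripper": 1}, {"dp": [0.4, 0, 54], "roll": 0, "gripper": 1}, {"dp": [0.4, 0, 54], "roll": 0, "gripper": 1}, {"dp": [0.4, 0, 54], "roll": 0, "gripper": 1}, {"dp": [0.4, 0, 54], "roll": 0, "gripper": 1}]'

```text
clock: 3.95
eef_pos: [508.2, 140.5, 88.0]
eef_rot: [3.14, 0.001, 2.335]
wrist_force: [0.5, 0.0, -0.4]
finger_gap: 94.0
finger_force: 0.0
```

Emit:
carry_out --deltas '[{"dp": [0, 0, 0], "roll": 0, "gripper": -0.6}, {"dp": [0, 0, 0], "roll": 0, "gripper": -0.6}, {"dp": [0, 0, 0], "roll": 0, "gripper": -0.6}, {"dp": [0, 0, 0], "roll": 0, "gripper": -0.6}, {"dp": [0, 0, 0], "roll": 0, "gripper": -0.6}, {"dp": [0, 0, 0], "roll": 0, "gripper": -0.6}, {"dp": [0, 0, 0], "roll": 0, "gripper": -1}, {"dp": [0, 0, 0], "roll": 0, "gripper": -1}, {"dp": [0, 0, 0], "roll": 0, "gripper": -1}, {"dp": [0, 0, 0], "roll": 0, "gripper": -1}]' --newtons 15

```text
clock: 4.78
eef_pos: [507.4, 140.4, 86.4]
eef_rot: [-3.142, 0.0, 2.335]
wrist_force: [1.0, 0.9, -0.7]
finger_gap: 30.7
finger_force: 0.0
```

Run:
```python
from h import *
st=read_state(); print({k:np.round(v,3) for k,v in st.items() if k not in('effort','qd')})
```

```text
{'clock': np.float64(4.783), 'joints': array([ 0.2  ,  0.38 ,  1.711, -0.   ,  1.05 , -0.564]), 'eef_pos': array([507.389, 140.37 ,  86.433]), 'eef_rot': array([-3.142,  0.   ,  2.335]), 'wrist_force': array([ 0.971,  0.919, -0.709]), 'moment': array([ 0.004, -0.152,  0.004]), 'finger_force': np.float64(0.0), 'finger_gap': np.float64(30.667)}
```

Emit:
carry_out --deltas '[{"dp": [0, 0, 0], "roll": 0, "gripper": -1}, {"dp": [0, 0, 0], "roll": 0, "gripper": -1}, {"dp": [0, 0, 0], "roll": 0, "gripper": -1}, {"dp": [0, 0, 0], "roll": 0, "gripper": -1}, {"dp": [0, 0, 0], "roll": 0, "gripper": -1}, {"dp": [0, 0, 0], "roll": 0, "gripper": -1}]'

```text
clock: 5.28
eef_pos: [507.5, 140.5, 86.5]
eef_rot: [3.141, 0.0, 2.335]
wrist_force: [0.4, 1.0, -0.7]
finger_gap: 13.9
finger_force: 15.0
```

```bash
cat > s.py <<'E'
from h import *
a=[read_state()]
for i in range(3): viewer.camera('wrist'); a.append(read_state())
for st in a[::3]: print(round(st['clock'],2),st['eef_pos'].round(2),'yaw',np.degrees(st['eef_rot'][2]).round(2),'F',st['wrist_force'].round(2),'M',st['moment'].round(3),'gap',round(st['finger_gap'],2),round(st['finger_force'],1),'e6',st['effort'][5].round(3))
E
python3 s.py
```

```text
5.28 [507.47 140.46  86.46] yaw 133.81 F [ 0.39  0.99 -0.72] M [ 0.281 -0.407  0.061] gap 13.94 15.0 e6 0.027
5.43 [507.46 140.46  86.45] yaw 133.81 F [ 1.9   1.86 -2.51] M [ 0.296 -0.513 -0.04 ] gap 14.0 15.0 e6 0.026
```

Emit:
carry_out --deltas '[{"dp": [0, 0, 0], "roll": -4, "gripper": -1}, {"dp": [0, 0, 0], "roll": -8, "gripper": -1}, {"dp": [0, 0, 0], "roll": -12, "gripper": -1}, {"dp": [0, 0, 0], "roll": -16, "gripper": -1}, {"dp": [0, 0, 0], "roll": -20, "gripper": -1}, {"dp": [0, 0, 0], "roll": -24, "gripper": -1}, {"dp": [0, 0, 0], "roll": -28, "gripper": -1}, {"dp": [0, 0, 0], "roll": -32, "gripper": -1}, {"dp": [0, 0, 0], "roll": -36, "gripper": -1}, {"dp": [0, 0, 0], "roll": -40, "gripper": -1}, {"dp": [0, 0, 0], "roll": -44, "gripper": -1}, {"dp": [0, 0, 0], "roll": -47, "gripper": -1}]'

```text
clock: 6.43
eef_pos: [507.2, 140.0, 86.4]
eef_rot: [-3.141, -0.0, -3.124]
wrist_force: [-0.2, -2.1, 0.1]
finger_gap: 13.9
finger_force: 15.0
```

```bash
python3 s.py
```

```text
6.43 [507.24 140.    86.44] yaw -178.98 F [-0.22 -2.14  0.12] M [-0.478 -0.197  0.039] gap 13.87 15.0 e6 0.981
6.58 [507.24 140.    86.44] yaw -179.28 F [-0.91 -3.93  1.08] M [-0.773  0.01   0.035] gap 13.6 15.0 e6 -0.522
```

Emit:
carry_out --deltas '[{"dp": [0, 0, 0], "roll": -1, "gripper": -1}, {"dp": [0, 0, 0], "roll": -2, "gripper": -1}, {"dp": [0, 0, 0], "roll": -2, "gripper": -1}, {"dp": [0, 0, 0], "roll": -2, "gripper": -1}]' --newtons 12

```text
clock: 6.92
eef_pos: [507.3, 140.0, 86.5]
eef_rot: [-3.141, -0.0, -3.093]
wrist_force: [-1.6, -5.1, 1.9]
finger_gap: 14.1
finger_force: 12.0
```

```bash
python3 s.py
```

```text
6.92 [507.27 139.98  86.45] yaw -177.21 F [-1.63 -5.09  1.92] M [-1.087  0.122 -0.013] gap 14.09 12.0 e6 -0.088
7.07 [507.29 140.    86.46] yaw -177.22 F [-2.42 -5.65  1.63] M [-1.051  0.054 -0.04 ] gap 13.94 12.0 e6 -0.007
```

Emit:
carry_out --deltas '[{"dp": [0, 0, 0], "roll": -1, "gripper": -1}, {"dp": [0, 0, 0], "roll": -1, "gripper": -1}, {"dp": [0, 0, 0], "roll": -1, "gripper": -1}, {"dp": [0, 0, 0], "roll": -1, "gripper": -1}]'

```text
clock: 7.4
eef_pos: [507.3, 140.0, 86.4]
eef_rot: [-3.141, -0.0, -3.076]
wrist_force: [-1.6, -5.9, 2.5]
finger_gap: 14.0
finger_force: 12.0
```

```bash
python3 s.py
```

```text
7.4 [507.27 139.99  86.45] yaw -176.22 F [-1.6  -5.91  2.45] M [-1.014  0.072 -0.067] gap 13.96 12.0 e6 -0.062
7.55 [507.27 139.99  86.45] yaw -176.22 F [-1.9  -5.78  2.13] M [-1.051  0.133 -0.069] gap 13.52 12.0 e6 -0.055
```

Emit:
carry_out --deltas '[{"dp": [0, 0, 0], "roll": -1, "gripper": -1}, {"dp": [0, 0, 0], "roll": -1, "gripper": -1}, {"dp": [0, 0, 0], "roll": -1, "gripper": -1}]'

```text
clock: 7.8
eef_pos: [507.3, 140.0, 86.4]
eef_rot: [-3.141, -0.001, -3.058]
wrist_force: [-1.6, -5.6, 1.6]
finger_gap: 14.1
finger_force: 12.0
```

```bash
python3 s.py
```

```text
7.8 [507.26 139.97  86.44] yaw -175.22 F [-1.61 -5.6   1.62] M [-1.007  0.093 -0.034] gap 14.08 12.0 e6 -0.154
7.95 [507.26 139.99  86.44] yaw -175.23 F [-1.84 -6.02  1.07] M [-1.064e+00  1.360e-01 -1.000e-03] gap 13.9 12.0 e6 -0.08
```

Emit:
carry_out --deltas '[{"dp": [0, 0, 0], "roll": -1, "gripper": -1}, {"dp": [0, 0, 0], "roll": -1, "gripper": -1}, {"dp": [0, 0, 0], "roll": -1, "gripper": -1}]'

```text
clock: 8.2
eef_pos: [507.3, 140.0, 86.4]
eef_rot: [-3.141, -0.001, -3.041]
wrist_force: [-1.8, -6.7, 2.0]
finger_gap: 14.0
finger_force: 12.0
```

```bash
python3 s.py
```

```text
8.2 [507.26 139.95  86.44] yaw -174.22 F [-1.83 -6.68  2.  ] M [-1.008  0.052 -0.074] gap 14.0 12.0 e6 -0.143
8.35 [507.28 139.96  86.45] yaw -174.23 F [-1.37 -5.11  1.71] M [-1.044  0.095 -0.071] gap 14.12 12.0 e6 -0.068
```

Emit:
carry_out --deltas '[{"dp": [0, -0.7, 0], "roll": -1, "gripper": -1}, {"dp": [0, -0.7, 0], "roll": -1, "gripper": -1}, {"dp": [0, -0.7, 0], "roll": -1, "gripper": -1}]'

```text
clock: 8.6
eef_pos: [507.3, 139.8, 86.5]
eef_rot: [3.141, -0.0, -3.023]
wrist_force: [-2.9, -0.4, 1.9]
finger_gap: 14.1
finger_force: 12.0
```

```bash
python3 s.py
```

```text
8.6 [507.29 139.85  86.45] yaw -173.2 F [-2.89 -0.43  1.86] M [ 0.069  0.361 -0.028] gap 14.14 12.0 e6 -0.173
8.75 [507.27 139.83  86.39] yaw -173.2 F [-3.5   1.09  1.51] M [ 0.181  0.475 -0.084] gap 14.12 12.0 e6 -0.053
```

Emit:
carry_out --deltas '[{"dp": [0, 0, 0], "roll": -1, "gripper": -1}, {"dp": [0, 0, 0], "roll": -1, "gripper": -1}, {"dp": [0, 0, 0], "roll": -1, "gripper": -1}]'

```text
clock: 9.0
eef_pos: [507.3, 139.8, 86.5]
eef_rot: [3.141, -0.0, -3.005]
wrist_force: [-4.6, 1.3, 2.3]
finger_gap: 13.9
finger_force: 12.0
```

```bash
python3 s.py
```

```text
9.0 [507.34 139.85  86.45] yaw -172.18 F [-4.57  1.26  2.3 ] M [ 0.359  0.605 -0.101] gap 13.91 12.0 e6 -0.181
9.15 [507.33 139.83  86.43] yaw -172.2 F [-3.47  1.78  2.88] M [ 0.473  0.675 -0.047] gap 13.76 12.0 e6 -0.065
```

Emit:
carry_out --deltas '[{"dp": [0, 0, 0], "roll": -1, "gripper": -1}, {"dp": [0, 0, 0], "roll": -1, "gripper": -1}, {"dp": [0, 0, 0], "roll": -1, "gripper": -1}]'

```text
clock: 9.4
eef_pos: [507.3, 139.8, 86.4]
eef_rot: [3.141, -0.0, -2.987]
wrist_force: [-5.1, 2.3, 2.6]
finger_gap: 14.3
finger_force: 12.0
```

```bash
python3 s.py
```

```text
9.4 [507.34 139.83  86.41] yaw -171.15 F [-5.11  2.28  2.59] M [ 0.583  0.77  -0.113] gap 14.3 12.0 e6 -0.237
9.55 [507.38 139.82  86.45] yaw -171.16 F [-4.11  2.32  2.61] M [ 0.557  0.745 -0.097] gap 13.74 12.0 e6 -0.165
```

Emit:
carry_out --deltas '[{"dp": [0, 0, 0], "roll": -1, "gripper": -1}, {"dp": [0, 0, 0], "roll": -1, "gripper": -1}, {"dp": [0, 0, 0], "roll": -1, "gripper": -1}]'

```text
clock: 9.8
eef_pos: [507.4, 139.8, 86.4]
eef_rot: [3.141, -0.0, -2.97]
wrist_force: [-4.0, 3.3, 2.1]
finger_gap: 14.2
finger_force: 12.1
```

```bash
python3 s.py
```

```text
9.8 [507.43 139.84  86.44] yaw -170.19 F [-3.97  3.27  2.11] M [ 0.676  0.684 -0.26 ] gap 14.2 12.1 e6 -0.337
9.95 [507.43 139.83  86.44] yaw -170.2 F [-4.21  2.92  2.07] M [ 0.72   0.605 -0.171] gap 13.96 12.1 e6 -0.228
```

```bash
cat > m.py <<'E'
from h import *
M=[];F=[];g=[]
for i in range(8): viewer.camera('wrist'); s=read_state(); M.append(s['moment'][2]); F.append(s['wrist_force']); g.append(s['finger_gap'])
print(round(s['clock'],2),'Mz',np.mean(M).round(3),np.std(M).round(3),'F',np.mean(F,0).round(2),'gap',np.mean(g).round(2),'yaw',np.degrees(s['eef_rot'][2]).round(2),'e6',s['effort'][5].round(3))
E
python3 m.py
```

```text
10.35 Mz -0.234 0.031 F [-4.23  3.18  1.79] gap 14.16 yaw -170.2 e6 -0.227
```

Emit:
carry_out --deltas '[{"dp": [0, 0, 0], "roll": -0.4, "gripper": -1}, {"dp": [0, 0, 0], "roll": -0.4, "gripper": -1}, {"dp": [0, 0, 0], "roll": -0.4, "gripper": -1}, {"dp": [0, 0, 0], "roll": -0.4, "gripper": -1}]'

```text
clock: 10.68
eef_pos: [507.4, 139.8, 86.4]
eef_rot: [3.141, -0.0, -2.964]
wrist_force: [-3.4, 3.1, 1.6]
finger_gap: 13.8
finger_force: 12.1
```

```bash
python3 m.py
```

```text
11.08 Mz -0.247 0.026 F [-4.04  3.12  1.43] gap 14.09 yaw -169.8 e6 -0.247
```

Emit:
carry_out --deltas '[{"dp": [0, 0, 0], "roll": 3, "gripper": -1}, {"dp": [0, 0, 0], "roll": 6, "gripper": -1}, {"dp": [0, 0, 0], "roll": 8.4, "gripper": -1}, {"dp": [0, 0, 0], "roll": 8.4, "gripper": -1}, {"dp": [0, 0, 0], "roll": 8.4, "gripper": -0.5}, {"dp": [0, 0, 0], "roll": 8.4, "gripper": -0.5}, {"dp": [0, 0, 0], "roll": 8.4, "gripper": -0.5}, {"dp": [0, 0, 0], "roll": 8.4, "gripper": -0.5}, {"dp": [0, 0, 0], "roll": 8.4, "gripper": -0.5}]'

```text
clock: 11.83
eef_pos: [507.6, 139.6, 86.5]
eef_rot: [-3.142, 0.0, -3.11]
wrist_force: [0.4, -0.2, -0.3]
finger_gap: 24.0
finger_force: 0.0
```

```bash
python3 m.py
python3 - <<'E'
from h import *
save(viewer.camera('wrist')[170:370,150:370],'w4.png',3)
E
```

```text
12.23 Mz -0.001 0.033 F [-0.61 -0.29  0.13] gap 23.55 yaw -178.19 e6 -0.0
```

View pics/w4.png

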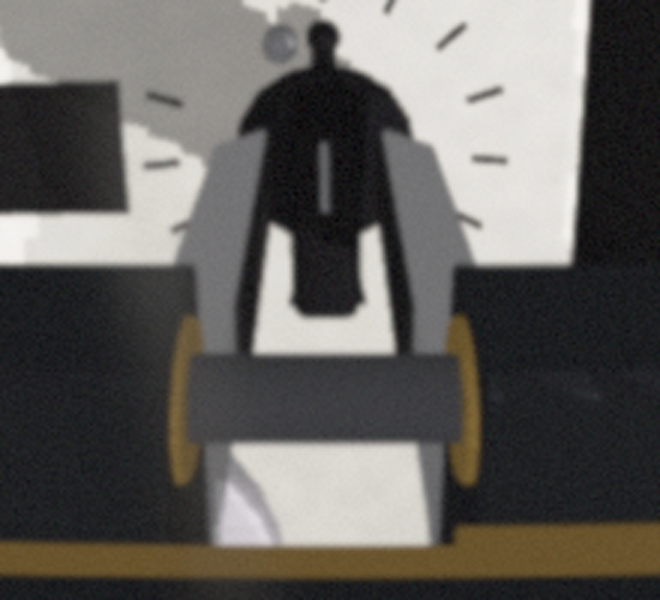

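Emit:
carry_out --deltas '[{"dp": [0, 0, 0], "roll": 0, "gripper": -1}, {"dp": [0, 0, 0], "roll": 0, "gripper": -1}, {"dp": [0, 0, 0], "roll": 0, "gripper": -1}, {"dp": [0, 0, 0], "roll": 0, "gripper": -1}, {"dp": [0, 0, 0], "roll": 5, "gripper": -1}, {"dp": [0, 0, 0], "roll": 10, "gripper": -1}, {"dp": [0, 0, 0], "roll": 15, "gripper": -1}, {"dp": [0, 0, 0], "roll": 20, "gripper": -1}, {"dp": [0, 0, 0], "roll": 25, "gripper": -1}, {"dp": [0, 0, 0], "roll": 30, "gripper": -1}, {"dp": [0, 0, 0], "roll": 35, "gripper": -1}, {"dp": [0, 0, 0], "roll": 40, "gripper": -1}]' --newtons 20

```text
clock: 13.28
eef_pos: [507.6, 140.2, 86.5]
eef_rot: [3.141, -0.0, 2.471]
wrist_force: [-0.1, 4.7, -1.4]
finger_gap: 14.0
finger_force: 20.0
```

```bash
python3 m.py
```

```text
13.68 Mz -0.032 0.032 F [ 1.2   5.17 -1.3 ] gap 13.92 yaw 141.8 e6 -0.03
```

Grip is following; 80° left, stopping at 79.

Emit:
carry_out --deltas '[{"dp": [0, 0, 0], "roll": 5, "gripper": -1}, {"dp": [0, 0, 0], "roll": 10, "gripper": -1}, {"dp": [0, 0, 0], "roll": 15, "gripper": -1}, {"dp": [0, 0, 0], "roll": 20, "gripper": -1}, {"dp": [0, 0, 0], "roll": 25, "gripper": -1}, {"dp": [0, 0, 0], "roll": 30, "gripper": -1}, {"dp": [0, 0, 0], "roll": 35, "gripper": -1}, {"dp": [0, 0, 0], "roll": 40, "gripper": -1}, {"dp": [0, 0, 0], "roll": 45, "gripper": -1}, {"dp": [0, 0, 0], "roll": 50, "gripper": -1}, {"dp": [0, 0, 0], "roll": 54, "gripper": -1}]'

```text
clock: 14.6
eef_pos: [508.0, 140.3, 86.5]
eef_rot: [3.14, -0.001, 1.528]
wrist_force: [4.1, 6.2, -3.3]
finger_gap: 13.8
finger_force: 20.0
```

```bash
python3 m.py
```

```text
15.0 Mz -0.053 0.039 F [ 3.93  6.12 -3.42] gap 13.99 yaw 87.8 e6 -0.058
```

Emit:
carry_out --deltas '[{"dp": [0, 0, 0], "roll": 4, "gripper": -1}, {"dp": [0, 0, 0], "roll": 8, "gripper": -1}, {"dp": [0, 0, 0], "roll": 12, "gripper": -1}, {"dp": [0, 0, 0], "roll": 16, "gripper": -1}, {"dp": [0, 0, 0], "roll": 19, "gripper": -1}, {"dp": [0, 0, 0], "roll": 22, "gripper": -1}, {"dp": [0, 0, 0], "roll": 24, "gripper": -1}, {"dp": [0, 0, 0], "roll": 25, "gripper": -1}, {"dp": [0, 0, 0], "roll": 25, "gripper": -1}, {"dp": [0, 0, 0], "roll": 25, "gripper": -1}]'

```text
clock: 15.83
eef_pos: [508.1, 140.3, 86.5]
eef_rot: [3.14, -0.002, 1.096]
wrist_force: [5.4, 6.1, -4.9]
finger_gap: 13.8
finger_force: 20.0
```

Emit:
carry_out --deltas '[{"dp": [0, 0, 0], "roll": 0, "gripper": -0.4}, {"dp": [0, 0, 0], "roll": 0, "gripper": -0.4}, {"dp": [0, 0, 0], "roll": 0, "gripper": -0.4}, {"dp": [0, 0, 0], "roll": 0, "gripper": -0.4}, {"dp": [0, 0, 0], "roll": 0, "gripper": -0.4}, {"dp": [0, 0, -30], "roll": 0, "gripper": -0.4}, {"dp": [0, 0, -55], "roll": 0, "gripper": -0.4}, {"dp": [0, 0, -55], "roll": 0, "gripper": -0.4}, {"dp": [0, 0, -55], "roll": 0, "gripper": -0.4}, {"dp": [0, 0, -55], "roll": 0, "gripper": -0.4}, {"dp": [0, 0, -55], "roll": 0, "gripper": -0.4}, {"dp": [0, 0, -55], "roll": 0, "gripper": -0.4}]'

```text
clock: 16.83
eef_pos: [507.0, 139.6, 140.4]
eef_rot: [-3.14, 0.001, 1.096]
wrist_force: [0.8, -0.7, 0.1]
finger_gap: 27.9
finger_force: 0.0
```

```bash
python3 m.py
python3 - <<'E'
from h import *
st=read_state();im=viewer.camera('wrist');print(st['eef_pos'],st['eef_rot'],w2pix('wrist',[507,139,70],st))
save(im,'w5.png',1.5)
for r in models.cut_out('wrist','key_top')[:2]:
    v,u=np.nonzero(r['region']); print(r['p'],r['box'],len(u),pix2w('wrist',[[u.mean(),v.mean()]],83,st))
E
```

```text
17.23 Mz 0.007 0.03 F [-0.21  0.27 -0.1 ] gap 28.11 yaw 62.81 e6 -0.0
[507.45507974 139.69187921 141.38176153] [-3.14153431e+00  3.03447932e-05  1.09616160e+00] [[258.40160377 195.31013804]]
```

View pics/w5.png

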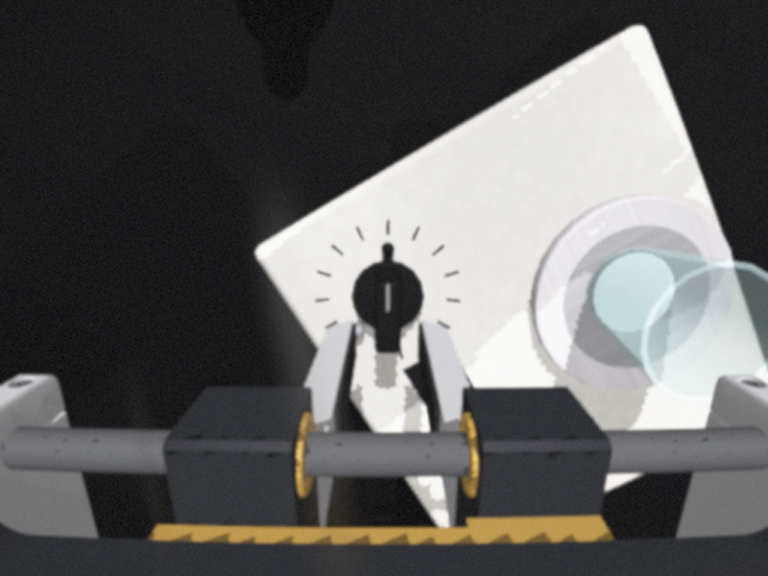

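Emit:
carry_out --deltas '[{"dp": [0, 0, -40], "roll": 0, "gripper": -0.4}, {"dp": [-20, 12, -60], "roll": 0, "gripper": -1}, {"dp": [-50, 30, -60], "roll": 0, "gripper": -1}, {"dp": [-80, 48, -60], "roll": 0, "gripper": -1}, {"dp": [-110, 67, -60], "roll": 0, "gripper": -1}, {"dp": [-135, 82, -60], "roll": 0, "gripper": -1}, {"dp": [-154, 93, -60], "roll": 0, "gripper": -1}, {"dp": [-154, 93, -60], "roll": 0, "gripper": -1}, {"dp": [-154, 93, -60], "roll": 0, "gripper": -1}, {"dp": [-154, 93, -60], "roll": 0, "gripper": -1}, {"dp": [-154, 93, -60], "roll": 0, "gripper": -1}, {"dp": [-154, 93, -60], "roll": 0, "gripper": -1}]'

```text
clock: 18.33
eef_pos: [519.8, -38.8, 201.5]
eef_rot: [3.142, -0.0, 1.098]
wrist_force: [1.1, 0.1, 0.1]
finger_gap: 0.7
finger_force: 0.0
```

Run:
```python
from h import *
viewer.camera('wrist')
st=read_state();im=viewer.camera('wrist');print(st['eef_pos'],st['eef_rot'],st['finger_gap'])
R=Ro.from_euler('xyz',st['eef_rot']).as_matrix()
save(im,'w6.png',1.5)
for l in ('key_top','dial_grip'):
  for r in models.cut_out('wrist',l)[:2]:
    v,u=np.nonzero(r['region']); P=pix2w('wrist',[[u.mean(),v.mean()]],83,st); print(l,r['p'],r['box'],len(u),u.mean(),v.mean(),P,(P-st['eef_pos'])@R)
```

```text
[519.82340397 -38.90152015 201.48067411] [ 3.14158162e+00 -8.12741947e-05  1.09748630e+00] 0.23789215412594183
dial_grip 0.58 [143.2, 0.8, 189.2, 59.3] 1958 163.0505617977528 27.39887640449438 [[508.00189046 139.73299961  83.        ]] [[153.59792785 -91.95106519 118.49214379]]
```

View pics/w6.png

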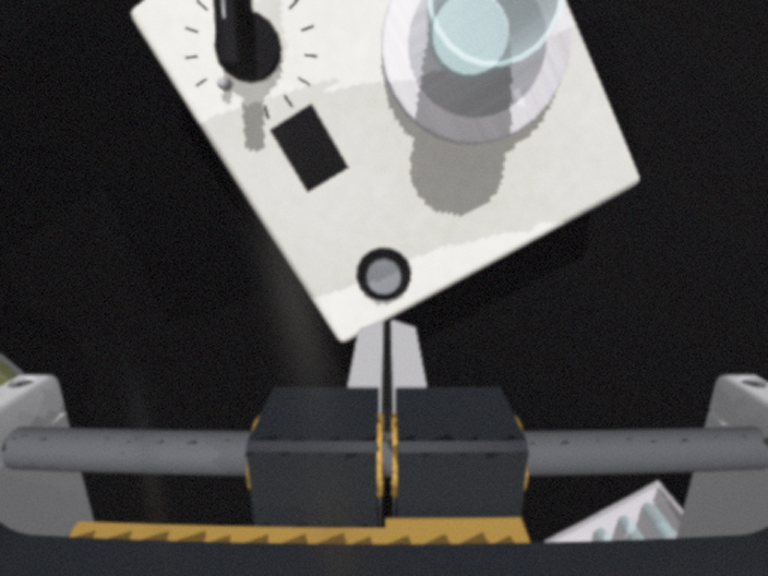

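Run:
```python
from h import *
st=read_state();R=Ro.from_euler('xyz',st['eef_rot']).as_matrix()
P=pix2w('wrist',[[256,184]],83,st); print(P,(P-st['eef_pos'])@R)
```

```text
[[516.45958161 -40.19848608  83.        ]] [[ -2.29701581  -2.59952323 118.46512483]]
```

Emit:
carry_out --deltas '[{"dp": [-2.3, -2.3, 30], "roll": 0, "gripper": -1}, {"dp": [-2.3, -2.3, 60], "roll": 0, "gripper": -1}, {"dp": [-2.3, -2.3, 85], "roll": 0, "gripper": -1}, {"dp": [-2.3, -2.3, 105], "roll": 0, "gripper": -1}, {"dp": [-2.3, -2.3, 112], "roll": 0, "gripper": -1}, {"dp": [-2.3, -2.3, 112], "roll": 0, "gripper": -1}, {"dp": [-2.3, -2.3, 112], "roll": 0, "gripper": -1}, {"dp": [-2.3, -2.3, 112], "roll": 0, "gripper": -1}, {"dp": [-2.3, -2.3, 112], "roll": 0, "gripper": -1}]'

```text
clock: 19.28
eef_pos: [517.4, -40.9, 90.8]
eef_rot: [3.14, -0.001, 1.096]
wrist_force: [-0.6, -0.4, -0.1]
finger_gap: 0.6
finger_force: 0.0
```

Run:
```python
from h import *
st=read_state();im=viewer.camera('wrist');print(st['eef_pos'],st['wrist_force'])
save(im[150:350,150:370],'w7.png',3)
```

```text
[517.37810469 -40.85820336  90.77946774] [-0.5978297  -0.40506962 -0.07811931]
```

View pics/w7.png

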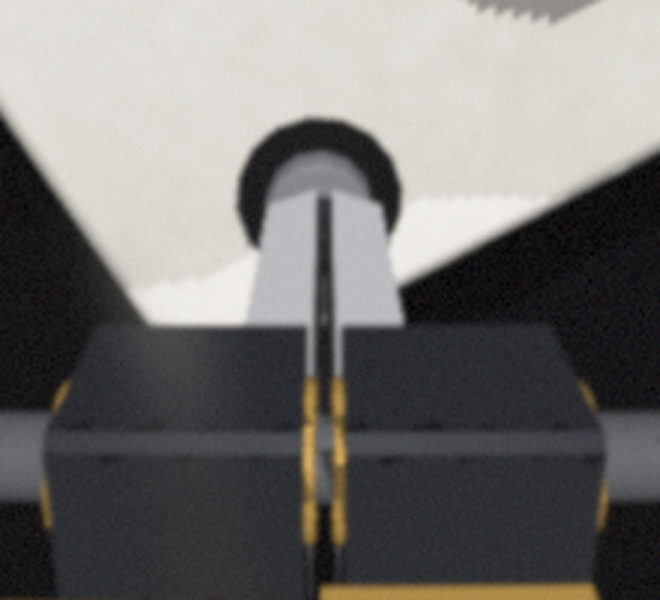

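Emit:
carry_out --deltas '[{"dp": [0, 0, 3], "roll": 0, "gripper": -1}, {"dp": [0, 0, 6], "roll": 0, "gripper": -1}, {"dp": [0, 0, 8], "roll": 0, "gripper": -1}, {"dp": [0, 0, 8], "roll": 0, "gripper": -1}, {"dp": [0, 0, 8], "roll": 0, "gripper": -1}]'

```text
clock: 19.75
eef_pos: [516.8, -40.8, 81.5]
eef_rot: [3.141, -0.0, 1.096]
wrist_force: [0.3, 0.3, 2.5]
finger_gap: 0.1
finger_force: 1.3
```

```bash
python3 m.py; python3 s.py
```

```text
20.15 Mz -0.003 0.017 F [ 0.78 -0.12  2.41] gap 0.54 yaw 62.8 e6 -0.0
20.15 [516.81 -40.79  81.56] yaw 62.8 F [ 1.46 -0.44  2.07] M [-0.021 -0.332  0.002] gap 0.73 1.3 e6 -0.0
20.3 [516.82 -40.82  81.52] yaw 62.81 F [1.64 0.28 2.47] M [-0.084 -0.424 -0.01 ] gap 0.4 1.3 e6 -0.0
```

Contact at 2.4 N (spring). Press on in small steps to the hard end.

Emit:
carry_out --deltas '[{"dp": [0, 0, 1.5], "roll": 0, "gripper": -1}, {"dp": [0, 0, 3], "roll": 0, "gripper": -1}, {"dp": [0, 0, 3], "roll": 0, "gripper": -1}, {"dp": [0, 0, 3], "roll": 0, "gripper": -1}]'

```text
clock: 20.63
eef_pos: [516.8, -40.8, 78.5]
eef_rot: [3.141, -0.0, 1.096]
wrist_force: [1.8, -0.9, 3.1]
finger_gap: 0.4
finger_force: 1.9
```

```bash
python3 m.py; python3 s.py
```

```text
21.03 Mz 0.008 0.022 F [ 2.38 -0.4   3.36] gap 0.37 yaw 62.8 e6 -0.0
21.03 [516.79 -40.81  78.48] yaw 62.8 F [ 2.79 -0.84  2.79] M [-0.06  -0.555 -0.007] gap 0.47 1.9 e6 -0.0
21.18 [516.79 -40.8   78.5 ] yaw 62.8 F [ 2.14 -0.68  3.49] M [-0.133 -0.644 -0.054] gap 0.83 1.9 e6 -0.0
```

Emit:
carry_out --deltas '[{"dp": [0, 0, 1], "roll": 0, "gripper": -1}, {"dp": [0, 0, 1], "roll": 0, "gripper": -1}, {"dp": [0, 0, 1], "roll": 0, "gripper": -1}]'

```text
clock: 21.43
eef_pos: [516.8, -40.8, 78.1]
eef_rot: [3.141, -0.0, 1.096]
wrist_force: [-1.0, -0.2, 13.3]
finger_gap: 1.0
finger_force: 6.2
```

```bash
python3 m.py; python3 s.py
```

```text
21.83 Mz -0.003 0.031 F [-0.53 -0.07 12.44] gap 0.42 yaw 62.81 e6 -0.0
21.83 [516.87 -40.79  78.14] yaw 62.81 F [-0.27  0.75 12.44] M [-0.083  0.107  0.032] gap 0.62 6.2 e6 -0.0
21.98 [516.85 -40.83  78.12] yaw 62.8 F [-1.18 -0.03 11.86] M [-0.042  0.076  0.013] gap 0.62 6.2 e6 -0.0
```

Emit:
carry_out --deltas '[{"dp": [0, 0, -10], "roll": 0, "gripper": -1}, {"dp": [0, 0, -40], "roll": 0, "gripper": -1}, {"dp": [0, 0, -75], "roll": 0, "gripper": -1}, {"dp": [0, 0, -110], "roll": 0, "gripper": -1}, {"dp": [0, 0, -120], "roll": 0, "gripper": -1}, {"dp": [0, 0, -120], "roll": 0, "gripper": -1}, {"dp": [0, 0, -120], "roll": 0, "gripper": -1}, {"dp": [0, 0, -120], "roll": 0, "gripper": -1}, {"dp": [0, 0, -120], "roll": 0, "gripper": -1}]'

```text
clock: 22.73
eef_pos: [516.0, -40.7, 195.6]
eef_rot: [-3.139, 0.001, 1.096]
wrist_force: [0.0, -0.4, -0.1]
finger_gap: 0.8
finger_force: 0.0
```

Run:
```python
from h import *
st=read_state();im=viewer.camera('wrist');print(st['eef_pos'],st['wrist_force'])
save(im[0:230,90:350],'w8.png',3/1.15)
```

```text
[515.96246265 -40.67504961 195.62226027] [ 0.0131088  -0.38340473 -0.11595466]
```

View pics/w8.png

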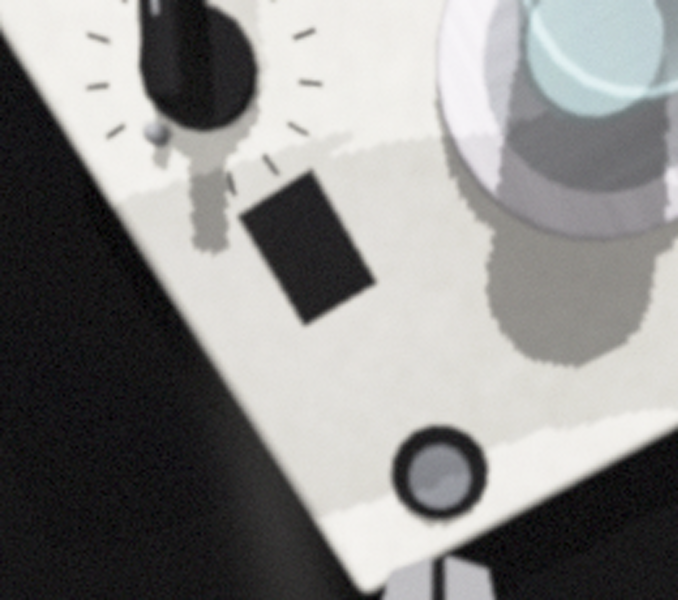

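The key at (439,475) is up again, and the dial at (200,70) still points away along the tool, with the bar unmoved. The beaker is in place too, so I'm handing in.

```bash
python3 -c "
from cell import manip
print(manip.sign_off())"
```

```text
the job is handed in; nothing more can be done
None
```

I handed the job in at about 23 s; the sign-off returned no verdict. The dial's lug was pressed on the post at about 5–6 N (estimated from wrist torque), the dial was then turned to its fifth click, and the start key was pressed to its hard end (12 N) and let go. The last picture shows the key back up and the beaker in place; the bottle and rack were never approached.

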